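# Clamp a blank rack tag in the cellar's drilling jig

### The job

Slide the loose wooden tag on the jig home, so that it lies flat and flush against both the dark wooden fence and the aluminium end stop. Then push the clamp's red handle down past its dead point until it rests on its stop by itself and the red pad holds the tag, still flush, ready for drilling. Use a light hand on the tag and the clamp, without forcing either, let go at the end, and leave the bottle, drill, glass and cork tray where they are.

Things in the scene. Friction and masses are not known exactly. Their poses are not given: they have to be found in the camera images.
- jig: Fixed drilling jig: plywood plate 180 x 310 x 15 mm on the table. Origin on the table top, z up, x away from the robot and y to the left at yaw 0. The plate spans x -115 to 65, y -190 to 120 mm. On it, square to it, a dark wooden fence, face at x = 20 to 38 mm, and an aluminium end stop, face at y = -38 to -20 mm: set by hand, their places are not measured, find them by touch or sight.
- tag_center (a point): Centre of the loose blank tag, a wooden slab 60 mm (its x) by 100 mm (its y) by 16 mm thick, 50 to 105 g, flat on the jig's plate. Home, its axes are parallel to the jig's, its +x edge lies on the fence (125 mm long, 22 mm high) and its +y edge on the end stop (50 mm long, 22 mm high). It starts some 10 to 55 mm short of both, turned up to 0.2 rad.
- handle (a joint): Handle angle: elevation above level = 1.35 rad - value; 0 is open, grows as it swings down towards jig +y. It swings easily (under 2 N) to about 0.95, where the springy clamp starts to press on the tag; then the grip resists with up to some 10 N, and springs back if left. Dead point at about 1.20; a little beyond it the handle snaps by itself to its hard stop at 1.33 (locked).
- handle_pivot (a point): Fixed point: the handle's hinge axis (parallel to jig x), at jig x 0, y 68, z 53 mm.
- handle_grip (a point): Point on the axis of the red grip, 100 mm from the hinge; the grip is a round bar 20 mm thick, 45 to 135 mm from the hinge, with a steel bar inward of it. It swings in the jig's y-z plane (x = 0). Push it on its upper side, which faces the tag and the clamp's arm.
- clamp_arm: The clamp's steel arm, 118 mm long, 16 mm wide, with the red pad on a spindle at its end; linked to the handle. Origin: its hinge, at jig y 30, z 62 mm; axes as the jig's when open, turning about x. Open, it stands nearly upright at jig y 0 to 40 mm, up to z = 185 mm, the pad out to about y = -30 mm at z 140 to 170 mm.
- pad (a point): Middle of the face of the red plastic pad, 22 mm wide, at the end of the clamp's arm; it comes down on the tag near its middle, at jig x 0, y -70 mm, as the handle goes down.
- bottle: Bystander: green wine bottle, 74 mm wide, 300 mm tall, upright; origin under its centre.
- drill: Bystander: blue and black cordless drill standing on its battery, 110 x 75 mm foot, 185 mm tall; origin under its centre.
- glass: Bystander: tasting glass, 68 mm wide, 100 mm tall; origin under its centre.
- cork_tray: Bystander: dark wooden tray of corks, 160 x 120 x 50 mm; origin under its centre.
Not all that is in view belongs to the job. Of the things that look like the part that bears tag_center, the largest one is meant.

How it is judged:
By the outcome, as a careful person would: the job done as asked, in the order asked, and still so for the second after the job is handed in, with the robot touching nothing.
It also fails if it takes over 72 s, if anything falls off the work surface, if the arm or the gripper's body presses on something with over 40 N, if the wrist force passes 120 N, or if a joint passes its speed limit or range.

### The arm

A 7-joint arm with a two-finger parallel gripper is mounted at the origin on the work surface. World frame = base frame: x ahead of the robot, y to its left, z up, the work surface at z = 0. Lengths are in m, angles in rad, forces in N, time in s.
With the tool pointing down it reaches from about 0.4 to 0.875 m from the base axis. Payload 19.3 kg.
Tool frame: the origin (TCP) lies midway between the tips of the shut fingers; the grasp point (between the pads) lies 19 mm behind it (r.hold_point_z is the distance from the TCP to the grasp point, in m); z points along the fingers, y is the direction in which the jaws open and shut (so a half turn about z gives the same grasp; the last joint's range is limited). The gripper opens to 85 mm and grips with 20 to 120 N. Pads are 22 mm wide; open, the fingers measure 114 mm over their backs; the gripper's body (76 mm by 85 mm) begins 54 mm behind the grasp point. The pads swing forward as they close: fully open they stand 13 mm farther back than shut.
Start: joints at [-1.316, 0.521, -0.036, 1.599, 0.021, 1.021, -0.113], TCP at [0.199, 0.592, 0.231] pointing down, gripper open.
Joint ranges: [-2.91, 2.91], [-0.3, 2.13], [-1.5, 1.42], [0.17, 2.43], [-1.26, 4.41], [0.16, 1.93], [-2.52, 2.52]. Speed limits (rad/s): [1.89, 1.89, 2.39, 2.39, 3.01, 3.01, 3.01].

### API

Orientations are given as a rotation vector (axis times angle).
In Python, from workcell import sensors, vision, job, boxes_of, tip_of, r gives the robot as it stands. The module is installed in compiled form; this text tells all that it offers.
- The arm moves only by the tool play_rows, never from a script. Its argument "steps" is a list of rows, each an object of numbers: "x", "y", "z": the shift along the world's x, y, z in cm; "twist": the turn about the world's z in rad. A call has 1 to 20 rows; each row shifts and turns the pose as measured when the row begins; what a row does not reach is not made up. A row lasts 1/8 s, in which the tool goes at most 62.5 mm and 10.7 degrees, less where a joint would pass 70% of its speed; a pose out of reach is approached as far as the arm can. A call is refused whole if a number of a shift passes 6.25 or a number of a turn 0.188, either way. A call with a gripper value outside its range is refused whole. "fingers" is the opening, from 0 (shut) to 1 (fully open), set as the call begins (left out, the last holds). The fingers move at their own pace and stop on an object; "squeeze" is the grip in N (left out, the last holds). Time passes only in rows, so rows that do not move let the fingers close. It gives the time, the measured TCP pose, the force and the opening at its end, in the units of the state.
- sensors.sense(): the state, without advancing time (a new reading comes with each control period).
- vision.get_image(name): name is "scene" or "side" or "wrist"; returns (picture, depth): 384x512x3 uint8, red, green, blue; 384x512 float32, m along the optical axis (not along the pixel's ray), 0 where there is no reading.
- vision.camera_model(name): a dict with "fx", "fy", "cx", "cy" (pixels), "R" (3x3) and "t" (3): a world point X has camera coordinates R X + t. Camera axes: x right, y down, z forward; pixel columns grow to the right and rows downward; lengths in m; the calibration is good to about 2 mm. The wrist camera is an equidistant fisheye: a pixel r from the principal point sees the ray r / f radians off the axis. A picture is of the moment at which its call begins: read the wrist's pose just before it. camera_model takes no time and is no camera call; for the wrist camera it gives the pose at the moment of the call.
- job.hand_in(): hands the job in, once; it reports no verdict.
Trained networks look in the newest picture that a camera, given by its name, has taken for a name from the list of things; names that differ only in an ending like _2 or _b are one class to them, and where a whole thing is asked for, a point or a joint stands for the part that bears it (a point fixed in the world has none). Each returns a list of dicts, best first, with "conf" (0 to 1); they miss things now and then, are a little off and sometimes report something else, mostly with a low value. They report only what shows in the picture. A call takes as long as a camera call. They do not tell look-alikes from the thing itself.
- boxes_of(thing, camera): "centre" ([x, y, z] in m, in world coordinates, good to about 4 mm: the middle of the surface that is visible of it).
- tip_of(thing, camera): "centre" ([x, y, z] in m, in world coordinates, good to about 4 mm: a listed point, or the origin of a listed thing).
The state is a dict: "time": time; "joint_pos": joint angles; "dq": joint speeds; "joint_torque": joint torques, N m; "eef_pos": TCP position; "tool_rot": TCP orientation; "force": force on the tool from outside, world axes, zero at the start; "torque": the same for the moment, N m; "grip_width": finger opening in m.
Only numpy, scipy, OpenCV 4.12 (cv2) and the standard library are available. Lean on these libraries where they do the work, as an engineer would, in place of code of your own. Each camera call takes 0.05 s, during which the arm holds its last target. There are 200 camera calls.

## Working session

There is one attempt and no reset: what is moved stays moved. The work goes in short steps, Python scripts to look and compute and a tool call to move; the robot and the scene stay as the last step left them, time stands still between calls to the robot, and variables do not carry over. Pictures are saved under pics/ and viewed, about 8 in all and at most 12, crops included, and the job is handed in when it is done.

Besides the shell and the picture viewer there is one more tool, called after "Request:" in YAML: its name, and indented under it one key for each argument. play_rows: Moves the arm, as the interface text tells. Its arguments: {"type":"object","properties":{"steps":{"type":"array","items":{"type":"object","properties":{"x":{"type":"number"},"y":{"type":"number"},"z":{"type":"number"},"twist":{"type":"number"}}}},"fingers":{"type":"number"},"squeeze":{"type":"number"}},"required":["steps"]}

```bash
mkdir -p pics; cat > h.py <<'E'
import numpy as np,cv2
from workcell import sensors,vision,job,boxes_of,tip_of,r
def cloud(n):
    im,d=vision.get_image(n);c=vision.camera_model(n)
    v,u=np.mgrid[:384,:512]
    P=np.stack([(u-c['cx'])/c['fx']*d,(v-c['cy'])/c['fy']*d,d],-1)
    return im,d,(P-c['t'])@np.array(c['R'])
E
python3 - <<'E'
from h import *
s=sensors.sense();print(s['time'],s['eef_pos'],s['tool_rot'],s['grip_width'],r.hold_point_z)
ims=[]
for n in('scene','side'):
    im,d=vision.get_image(n);cv2.imwrite(f'pics/{n}1.png',im[...,::-1])
    for t in['jig','tag_center','handle_grip','handle_pivot','clamp_arm','pad']:
        print(n,t,[(np.round(k['centre'],3),round(k['conf'],2)) for k in tip_of(t,n)[:3]])
E
```

```text
0.0 [0.19938149 0.59198873 0.23073377] [-5.07999277e-01 -3.10014373e+00  1.74317488e-03] 0.08553136633370301 0.0187
scene jig [(array([ 0.576, -0.004,  0.002]), 0.76)]
scene tag_center [(array([ 0.562, -0.111,  0.023]), 0.92), (array([ 0.759, -0.062,  0.006]), 0.75), (array([ 0.572, -0.025,  0.151]), 0.7)]
scene handle_grip [(array([0.559, 0.088, 0.155]), 0.77)]
scene handle_pivot [(array([0.564, 0.064, 0.054]), 0.57)]
scene clamp_arm [(array([0.569, 0.03 , 0.055]), 0.73), (array([0.773, 0.106, 0.004]), 0.72)]
scene pad [(array([ 0.574, -0.024,  0.153]), 0.71)]
side jig [(array([ 0.57 , -0.004,  0.004]), 0.9)]
side tag_center [(array([ 0.563, -0.108,  0.021]), 0.79), (array([ 0.363, -0.026,  0.002]), 0.65), (array([ 0.759, -0.057,  0.005]), 0.56)]
side handle_grip [(array([ 0.469,  0.438, -0.003]), 0.63), (array([0.557, 0.087, 0.149]), 0.61)]
side handle_pivot [(array([0.559, 0.068, 0.056]), 0.74)]
side clamp_arm [(array([0.569, 0.02 , 0.066]), 0.73)]
side pad [(array([ 0.579, -0.03 ,  0.155]), 0.65)]
```

View pics/scene1.png

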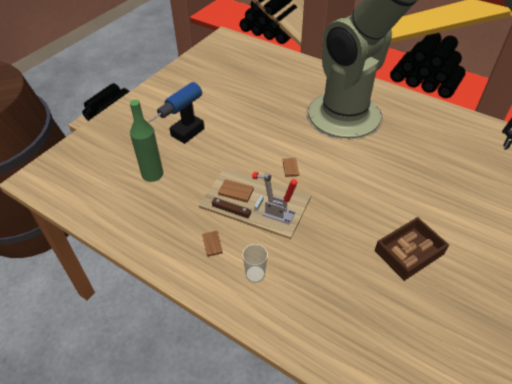

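View pics/side1.png

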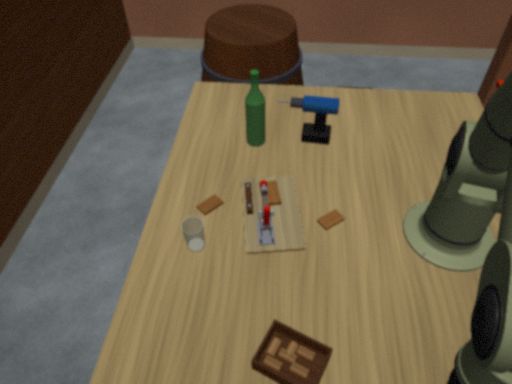

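The scene view shows the jig at about px (255,205), with the tag at (236,190), the dark fence at (231,208), the stop at (259,202) and the red handle at (291,190). There are two smaller look-alike tags off the jig. I'll bring the wrist camera over it.

Request:
play_rows:
  steps:
    - {"x": 3,"z": 5}
    - {"x": 3,"z": 5}
    - {"x": 3,"y": -2,"z": 4}
    - {"x": 3,"y": -5,"twist": 0.1}
    - {"x": 3,"y": -5,"twist": 0.1}
    - {"x": 3,"y": -5,"twist": 0.1}
    - {"x": 3,"y": -5,"twist": 0.1}
    - {"x": 2,"y": -5}
    - {"x": 2,"y": -5}
    - {"x": 2,"y": -5}
    - {"x": 2,"y": -5}
    - {"x": 1,"y": -5}
    - {"x": 1,"y": -5}
    - {"y": -5}
    - {"y": -5}
    - {"y": -5}
    - {}
    - {}

```text
validation failed for argument at $.st...
```

Request:
play_rows:
  steps:
    - {"x": 3,"z": 5}
    - {"x": 3,"z": 5}
    - {"x": 3,"y": -2,"z": 4}
    - {"x": 3,"y": -5,"twist": 0.1}
    - {"x": 3,"y": -5,"twist": 0.1}
    - {"x": 3,"y": -5,"twist": 0.1}
    - {"x": 3,"y": -5,"twist": 0.1}
    - {"x": 2,"y": -5}
    - {"x": 2,"y": -5}
    - {"x": 2,"y": -5}
    - {"x": 2,"y": -5}
    - {"x": 1,"y": -5}
    - {"x": 1,"y": -5}
    - {"y": -5}
    - {"y": -5}
    - {"y": -5}
    - {"x": 0}
    - {"x": 0}

```text
validation failed for argument at $.st...
```

Request:
play_rows:
  steps:
    - {"x": 3,"y": 0,"z": 5,"twist": 0}
    - {"x": 3,"y": 0,"z": 5,"twist": 0}
    - {"x": 3,"y": -2,"z": 4,"twist": 0}

```text
time: 1.08
eef_pos: [0.2881, 0.5716, 0.372]
tool_rot: [-0.499, -3.099, 0.009]
force: [0.7, 0.3, -0.1]
grip_width: 0.0852
```

Request:
play_rows:
  steps:
    - {"x": 3,"y": -5,"z": 0,"twist": 0.1}
    - {"x": 3,"y": -5,"z": 0,"twist": 0.1}
    - {"x": 3,"y": -5,"z": 0,"twist": 0.1}
    - {"x": 3,"y": -5,"z": 0,"twist": 0.1}
    - {"x": 2,"y": -5,"z": 0,"twist": 0}
    - {"x": 2,"y": -5,"z": 0,"twist": 0}
    - {"x": 2,"y": -5,"z": 0,"twist": 0}
    - {"x": 1,"y": -5,"z": 0,"twist": 0}
    - {"x": 1,"y": -5,"z": 0,"twist": 0}
    - {"x": 0,"y": -5,"z": 0,"twist": 0}
    - {"x": 0,"y": -5,"z": 0,"twist": 0}
    - {"x": 0,"y": -3,"z": 0,"twist": 0}
    - {"x": 0,"y": 0,"z": 0,"twist": 0}

```text
time: 2.7
eef_pos: [0.4937, -0.0302, 0.3763]
tool_rot: [-0.138, 3.134, -0.001]
force: [-0.0, 0.1, -0.1]
grip_width: 0.0852
```

```bash
python3 - <<'E'
from h import *
s=sensors.sense();print(s['time'],s['eef_pos'],s['tool_rot'],s['joint_pos'])
c=vision.camera_model('wrist');print(c)
im,d=vision.get_image('wrist');np.savez('w1.npz',im=im,d=d,**c)
cv2.imwrite('pics/w1.png',im[...,::-1])
for t in['jig','tag_center','handle_grip','handle_pivot','clamp_arm','pad']:
        print(t,[(np.round(k['centre'],3),round(k['conf'],2)) for k in tip_of(t,'wrist')[:3]])
E
```

```text
2.7 [ 0.49368036 -0.0301509   0.37630518] [-1.38486368e-01  3.13405843e+00 -6.29723288e-04] [-0.25481347  0.17427552  0.2311866   1.73887654 -0.04184051  1.22877852
  1.64596858]
{'fx': 297.3186396354542, 'fy': 297.3186396354542, 'cx': 255.6353590914592, 'cy': 187.76466624559066, 'R': array([[-8.78932212e-02,  9.96129803e-01, -4.44499704e-04],
       [ 9.51160659e-01,  8.40579253e-02,  2.97031424e-01],
       [ 2.95919217e-01,  2.56842580e-02, -9.54867601e-01]]), 't': array([ 0.07370124, -0.54847282,  0.37378786])}
jig [(array([ 0.578, -0.003,  0.001]), 0.61)]
tag_center [(array([ 0.562, -0.11 ,  0.022]), 0.85), (array([ 0.362, -0.023,  0.005]), 0.64), (array([0.558, 0.09 , 0.15 ]), 0.6)]
handle_grip [(array([0.556, 0.088, 0.15 ]), 0.87)]
handle_pivot [(array([0.562, 0.065, 0.051]), 0.96)]
clamp_arm [(array([0.569, 0.032, 0.065]), 0.81)]
pad [(array([ 0.579, -0.027,  0.155]), 0.94)]
```

View pics/w1.png

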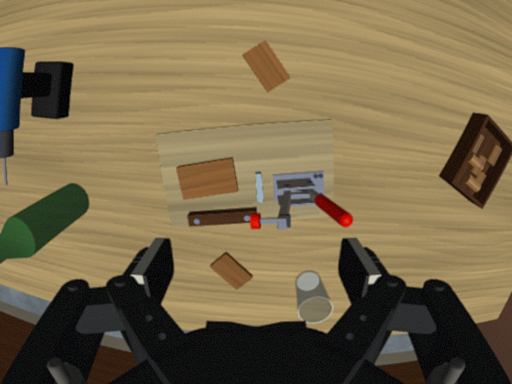

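The wrist view shows the tag at px (207,178), the fence at (222,217), the stop at (260,187), the pad at (256,221) and the grip at (335,210). Next I'll measure their edges.

```bash
cat > m.py <<'E'
from h import *
def wcloud(f):
    k=np.load(f);im,d=k['im'],k['d'];v,u=np.mgrid[:384,:512]
    x,y=u-k['cx'],v-k['cy'];rr=np.hypot(x,y)+1e-9;th=rr/k['fx']
    P=np.stack([np.tan(th)*x/rr*d,np.tan(th)*y/rr*d,d],-1)
    return im,d,(P-k['t'])@k['R']
def rect(W,m):
    n,l,st,_=cv2.connectedComponentsWithStats(m.astype(np.uint8))
    for i in range(1,n):
        if st[i,4]<60: continue
        p=W[l==i]; (c,s,a)=cv2.minAreaRect((p[:,:2]*1000).astype(np.float32))
        b=cv2.boxPoints((c,s,a))
        print(st[i],'z',np.round(np.percentile(p[:,2],[5,50,95]),4),'c',np.round(c,1),'s',np.round(s,1),'a',round(a,2));print(np.round(b,0).tolist())
E
python3 - <<'E'
from m import *
im,d,W=wcloud('w1.npz')
z=W[...,2];v,u=np.mgrid[:384,:512]
roi=(u>150)&(u<345)&(v>110)&(v<235)
for lo,hi in((.010,.020),(.026,.0345),(.0345,.043)):
    print(lo);rect(W,roi&(z>lo)&(z<hi)&(d>0))
# jig yaw from plate top: edge near the robot
E
```

```text
0.01
[  156   119   178   109 10954] z [0.0146 0.0162 0.0178] c [552.1 -40.6] s [180.3 311.3] a 9.88
[[437.0, 97.0], [490.0, -209.0], [668.0, -178.0], [614.0, 128.0]]
[289 205  40  15 437] z [0.0148 0.0163 0.0178] c [610.8  77.9] s [28.1 73.5] a 7.71
[[592.0, 112.0], [602.0, 40.0], [630.0, 43.0], [620.0, 116.0]]
0.026
[ 176  158   62   42 1895] z [0.0305 0.0321 0.0335] c [ 560.4 -109.9] s [60.5 99.6] a 13.84
[[519.0, -69.0], [543.0, -165.0], [602.0, -151.0], [578.0, -54.0]]
[188 208  69   7 117] z [0.0262 0.0304 0.0342] c [618.1 -80.6] s [  2.1 123.4] a 9.75
[[607.0, -20.0], [628.0, -142.0], [630.0, -141.0], [609.0, -20.0]]
0.0345
[255 173   8  29 170] z [0.0362 0.038  0.0394] c [565.9 -18.7] s [49.6  9.9] a 9.56
[[541.0, -18.0], [542.0, -28.0], [591.0, -19.0], [590.0, -10.0]]
[187 210  70  17 754] z [0.0365 0.0381 0.0413] c [629.3 -78.9] s [ 23.6 123.9] a 10.2
[[607.0, -20.0], [629.0, -142.0], [652.0, -138.0], [630.0, -16.0]]
```

Request:
play_rows:
  fingers: 0.5
  squeeze: 20
  steps:
    - {"x": 0,"y": -4,"z": -2,"twist": 0.084}
    - {"x": 0.6,"y": -4,"z": -3,"twist": 0}
    - {"x": 0,"y": -1,"z": -5,"twist": 0}
    - {"x": 0,"y": 0,"z": -6,"twist": 0}
    - {"x": 0,"y": 0,"z": -6,"twist": 0}
    - {"x": 0,"y": 0,"z": -5,"twist": 0}
    - {"x": 0,"y": 0,"z": -4,"twist": 0}
    - {"x": 0,"y": 0,"z": 0,"twist": 0}
    - {"x": 0,"y": 0,"z": 0,"twist": 0}

```text
time: 4.18
eef_pos: [0.5016, -0.1152, 0.0591]
tool_rot: [-0.294, 3.119, 0.001]
force: [0.9, -0.1, 0.9]
grip_width: 0.0425
```

```bash
cat > j.py <<'E'
from h import *
Y=0.1724;O=np.array([.5707,-.0018]);ex=np.array([np.cos(Y),np.sin(Y)]);ey=np.array([-ex[1],ex[0]])
def st():
    s=sensors.sense();p=s['eef_pos'];q=p[:2]-O;R=cv2.Rodrigues(np.array(s['tool_rot']))[0]
    f=np.array(s['force']);print('t',round(s['time'],2),'jig mm',np.round([q@ex*1e3,q@ey*1e3,p[2]*1e3],1),'jawyaw-jig',round(np.arctan2(-R[0,1],R[1,1])-Y,4),'tilt',np.round(R[:,2],3),'F jig',np.round([f[:2]@ex,f[:2]@ey,f[2]],2),'grip',round(s['grip_width'],4))
if __name__=='__main__': st()
E
python3 j.py
```

```text
t 4.17 jig mm [-87.5 -99.9  59.1] jawyaw-jig 0.0158 tilt [ 0.009  0.001 -1.   ] F jig [ 0.83 -0.25  0.94] grip 0.0425
```

Request:
play_rows:
  steps:
    - {"x": 0,"y": -0.5,"z": -2,"twist": -0.016}
    - {"x": 0,"y": 0,"z": -1,"twist": 0}
    - {"x": 0,"y": 0,"z": -0.5,"twist": 0}
    - {"x": 0,"y": 0,"z": -0.4,"twist": 0}
    - {"x": 0,"y": 0,"z": 0,"twist": 0}

```text
time: 4.8
eef_pos: [0.5055, -0.1198, 0.025]
tool_rot: [-0.271, 3.112, -0.002]
force: [0.6, 0.2, 0.5]
grip_width: 0.0429
```

```bash
python3 - <<'E'
from j import *
st()
im,d=vision.get_image('wrist');cv2.imwrite('pics/w2.png',im[...,::-1])
E
```

```text
t 4.8 jig mm [ -84.4 -105.1   25. ] jawyaw-jig 0.0015 tilt [ 0.018  0.001 -1.   ] F jig [0.66 0.11 0.47] grip 0.0429
```

View pics/w2.png

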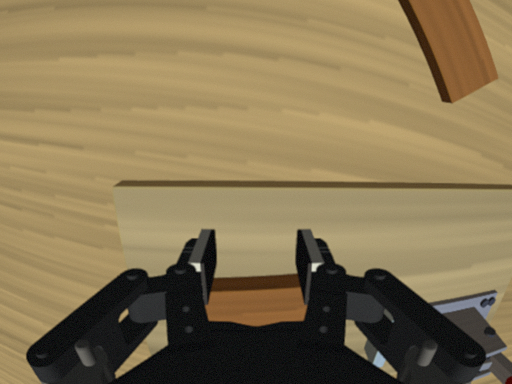

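The pads are on the plate side of the tag's near edge (row 280), clear of it. I'll lower a little and push it towards the fence.

Request:
play_rows:
  steps:
    - {"x": 0,"y": 0,"z": -0.5,"twist": 0}
    - {"x": 0,"y": 0,"z": -0.2,"twist": 0}
    - {"x": 0.98,"y": 0.17,"z": 0,"twist": 0}
    - {"x": 0.69,"y": 0.12,"z": 0,"twist": 0}
    - {"x": 0.49,"y": 0.09,"z": 0,"twist": 0}
    - {"x": 0.49,"y": 0.09,"z": 0,"twist": 0}
    - {"x": 0.49,"y": 0.09,"z": 0,"twist": 0}
    - {"x": 0,"y": 0,"z": 0,"twist": 0}

```text
time: 5.85
eef_pos: [0.5397, -0.1136, 0.0179]
tool_rot: [-0.272, 3.111, -0.002]
force: [-0.0, -0.5, 0.0]
grip_width: 0.0425
```

```bash
python3 j.py
```

```text
t 5.85 jig mm [ -49.8 -104.9   17.9] jawyaw-jig 0.0018 tilt [ 0.018  0.001 -1.   ] F jig [-0.09 -0.52  0.01] grip 0.0425
```

Request:
play_rows:
  steps:
    - {"x": 0.3,"y": 0.05,"z": 0,"twist": 0}
    - {"x": 0.3,"y": 0.05,"z": 0,"twist": 0}
    - {"x": 0.2,"y": 0.035,"z": 0,"twist": 0}
    - {"x": 0.1,"y": 0.017,"z": 0,"twist": 0}
    - {"x": 0,"y": 0,"z": 0,"twist": 0}

```text
time: 6.48
eef_pos: [0.549, -0.1121, 0.018]
tool_rot: [-0.272, 3.112, -0.002]
force: [0.5, 0.0, -0.1]
grip_width: 0.0425
```

```bash
python3 - <<'E'
from m import *
from j import st
st()
c=vision.camera_model('wrist');im,d=vision.get_image('wrist');np.savez('w3.npz',im=im,d=d,**c)
im,d,P=cloud('scene');z=P[...,2]
cv2.imwrite('pics/s3.png',cv2.resize(im[150:250,190:330,::-1],None,fx=5,fy=5,interpolation=2))
E
```

```text
t 6.47 jig mm [ -40.3 -105.    18. ] jawyaw-jig 0.0017 tilt [ 0.018  0.    -1.   ] F jig [ 0.53 -0.06 -0.07] grip 0.0425
```

View pics/s3.png

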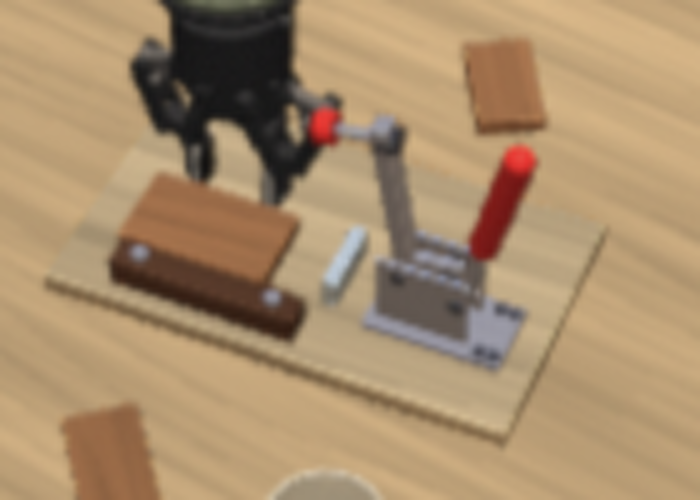

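The tag sits straight and almost on the fence, clear of the clamp. I'll push on in small steps until I feel contact.

Request:
play_rows:
  steps:
    - {"x": 0.1,"y": 0.017,"z": 0,"twist": 0}
    - {"x": 0.1,"y": 0.017,"z": 0,"twist": 0}

```text
time: 6.82
eef_pos: [0.5509, -0.1118, 0.018]
tool_rot: [-0.271, 3.112, -0.002]
force: [-0.6, -0.1, -0.6]
grip_width: 0.0425
```

```bash
python3 j.py
```

```text
t 6.83 jig mm [ -38.4 -105.    18. ] jawyaw-jig 0.0014 tilt [ 0.018  0.001 -1.   ] F jig [-0.65  0.04 -0.63] grip 0.0425
```

Request:
play_rows:
  steps:
    - {"x": 0.1,"y": 0.017,"z": 0,"twist": 0}
    - {"x": 0,"y": 0,"z": 0,"twist": 0}

```text
time: 7.08
eef_pos: [0.552, -0.1117, 0.018]
tool_rot: [-0.271, 3.112, -0.002]
force: [-0.6, -0.4, 0.3]
grip_width: 0.0427
```

```bash
python3 j.py
```

```text
t 7.08 jig mm [ -37.3 -105.    18. ] jawyaw-jig 0.0014 tilt [ 0.018  0.001 -1.   ] F jig [-0.62 -0.28  0.33] grip 0.0427
```

Request:
play_rows:
  steps:
    - {"x": 0.1,"y": 0.017,"z": 0,"twist": 0}
    - {"x": 0,"y": 0,"z": 0,"twist": 0}

```text
time: 7.32
eef_pos: [0.5529, -0.1114, 0.0179]
tool_rot: [-0.271, 3.112, -0.001]
force: [-0.1, 0.6, 0.8]
grip_width: 0.0426
```

Request:
play_rows:
  steps:
    - {"x": 0.1,"y": 0.017,"z": 0,"twist": 0}
    - {"x": 0,"y": 0,"z": 0,"twist": 0}

```text
time: 7.58
eef_pos: [0.5529, -0.1115, 0.0178]
tool_rot: [-0.271, 3.114, -0.001]
force: [0.0, 0.2, 0.1]
grip_width: 0.0427
```

```bash
python3 j.py
```

```text
t 7.58 jig mm [ -36.3 -105.    17.8] jawyaw-jig 0.001 tilt [ 0.016  0.001 -1.   ] F jig [0.04 0.21 0.06] grip 0.0427
```

Request:
play_rows:
  steps:
    - {"x": 0.15,"y": 0.026,"z": 0,"twist": 0}

```text
time: 7.7
eef_pos: [0.5531, -0.1114, 0.0176]
tool_rot: [-0.27, 3.117, -0.001]
force: [-13.4, -1.6, 9.2]
grip_width: 0.0426
```

```bash
python3 j.py
```

```text
t 7.7 jig mm [ -36.1 -105.    17.6] jawyaw-jig 0.0005 tilt [ 0.013  0.001 -1.   ] F jig [-13.48   0.67   9.16] grip 0.0426
```

Contact with the fence is confirmed: the tool stopped moving and the force reached 13 N. Next I'll back off and go round to the -y edge with the fingers shut.

Request:
play_rows:
  steps:
    - {"x": -1,"y": -0.17,"z": 0,"twist": 0}
    - {"x": -0.5,"y": -0.09,"z": 1,"twist": 0}
    - {"x": 0,"y": 0,"z": 4,"twist": 0}
    - {"x": 0,"y": -4,"z": 0,"twist": 0}

```text
time: 8.2
eef_pos: [0.5384, -0.1521, 0.0705]
tool_rot: [-0.277, 3.114, 0.0]
force: [-0.1, -1.7, -0.8]
grip_width: 0.0425
```

Request:
play_rows:
  fingers: 0
  steps:
    - {"x": 2,"y": -3.5,"z": 0,"twist": 0}
    - {"x": 3,"y": 0,"z": 0,"twist": 0}
    - {"x": 1.5,"y": 0,"z": 0,"twist": 0}
    - {"x": 0,"y": 0,"z": 0,"twist": 0}
    - {"x": 0,"y": 0,"z": 0,"twist": 0}

```text
time: 8.82
eef_pos: [0.6048, -0.1923, 0.0751]
tool_rot: [-0.27, 3.109, -0.004]
force: [0.7, -0.2, -1.2]
grip_width: 0.0
```

```bash
python3 j.py
```

```text
t 8.82 jig mm [   0.9 -193.6   75.1] jawyaw-jig 0.0009 tilt [ 0.021 -0.001 -1.   ] F jig [ 0.66 -0.32 -1.21] grip 0.0
```

Request:
play_rows:
  steps:
    - {"x": 0.3,"y": 0.7,"z": -3,"twist": 0}
    - {"x": 0,"y": 0,"z": -1.5,"twist": 0}
    - {"x": 0,"y": 0,"z": -0.6,"twist": 0}
    - {"x": 0,"y": 0,"z": -0.2,"twist": 0}

```text
time: 9.32
eef_pos: [0.6069, -0.186, 0.0226]
tool_rot: [-0.269, 3.108, -0.005]
force: [0.6, -0.9, 0.3]
grip_width: -0.0003
```

```bash
python3 j.py
```

```text
t 9.32 jig mm [   4.  -187.7   22.6] jawyaw-jig 0.0002 tilt [ 0.022 -0.002 -1.   ] F jig [ 0.46 -0.95  0.32] grip -0.0003
```

Request:
play_rows:
  steps:
    - {"x": -0.12,"y": 0.69,"z": -0.1,"twist": 0}
    - {"x": -0.08,"y": 0.49,"z": 0,"twist": 0}
    - {"x": -0.08,"y": 0.49,"z": 0,"twist": 0}
    - {"x": -0.08,"y": 0.49,"z": 0,"twist": 0}
    - {"x": -0.08,"y": 0.49,"z": 0,"twist": 0}
    - {"x": -0.08,"y": 0.49,"z": 0,"twist": 0}
    - {"x": -0.08,"y": 0.49,"z": 0,"twist": 0}
    - {"x": -0.07,"y": 0.4,"z": 0,"twist": 0}
    - {"x": -0.05,"y": 0.3,"z": 0,"twist": 0}

```text
time: 10.45
eef_pos: [0.5998, -0.1401, 0.0232]
tool_rot: [-0.269, 3.106, -0.007]
force: [-0.2, -0.2, 0.5]
grip_width: -0.0
```

```bash
python3 j.py
```

```text
t 10.45 jig mm [   4.9 -141.3   23.2] jawyaw-jig -0.0 tilt [ 0.024 -0.002 -1.   ] F jig [-0.2  -0.22  0.46] grip -0.0
```

Request:
play_rows:
  steps:
    - {"x": -0.03,"y": 0.2,"z": 0,"twist": 0}
    - {"x": -0.02,"y": 0.1,"z": 0,"twist": 0}

```text
time: 10.7
eef_pos: [0.5992, -0.1369, 0.0232]
tool_rot: [-0.269, 3.106, -0.007]
force: [0.4, -1.0, 0.5]
grip_width: 0.0
```

Request:
play_rows:
  steps:
    - {"x": -0.02,"y": 0.1,"z": 0,"twist": 0}

```text
time: 10.82
eef_pos: [0.599, -0.136, 0.0232]
tool_rot: [-0.268, 3.106, -0.007]
force: [1.2, -0.7, -0.7]
grip_width: 0.0002
```

Request:
play_rows:
  steps:
    - {"x": -0.02,"y": 0.1,"z": 0,"twist": 0}

```text
time: 10.95
eef_pos: [0.5988, -0.135, 0.0232]
tool_rot: [-0.268, 3.106, -0.007]
force: [-0.6, -0.6, -0.3]
grip_width: 0.0001
```

```bash
python3 j.py
```

```text
t 10.95 jig mm [   4.9 -136.    23.2] jawyaw-jig -0.0003 tilt [ 0.024 -0.002 -1.   ] F jig [-0.69 -0.48 -0.3 ] grip 0.0001
```

Request:
play_rows:
  steps:
    - {"x": -0.02,"y": 0.1,"z": 0,"twist": 0}

```text
time: 11.08
eef_pos: [0.5986, -0.134, 0.0232]
tool_rot: [-0.268, 3.106, -0.007]
force: [-0.3, -1.2, -0.3]
grip_width: 0.0001
```

Request:
play_rows:
  steps:
    - {"x": -0.02,"y": 0.1,"z": 0,"twist": 0}

```text
time: 11.2
eef_pos: [0.5984, -0.1329, 0.0232]
tool_rot: [-0.268, 3.106, -0.007]
force: [0.1, -0.3, -0.1]
grip_width: -0.0001
```

Request:
play_rows:
  steps:
    - {"x": -0.02,"y": 0.1,"z": 0,"twist": 0}

```text
time: 11.32
eef_pos: [0.5982, -0.1319, 0.0232]
tool_rot: [-0.268, 3.106, -0.007]
force: [0.0, -0.4, -0.3]
grip_width: -0.0001
```

```bash
python3 j.py
```

```text
t 11.32 jig mm [   4.8 -132.9   23.2] jawyaw-jig -0.0003 tilt [ 0.024 -0.002 -1.   ] F jig [-0.04 -0.41 -0.26] grip -0.0001
```

Request:
play_rows:
  steps:
    - {"x": -0.02,"y": 0.1,"z": 0,"twist": 0}
    - {"x": -0.02,"y": 0.1,"z": 0,"twist": 0}

```text
time: 11.58
eef_pos: [0.5983, -0.1314, 0.0235]
tool_rot: [-0.266, 3.105, -0.01]
force: [0.1, -6.3, -0.7]
grip_width: 0.0002
```

Request:
play_rows:
  steps:
    - {"x": -0.02,"y": 0.1,"z": 0,"twist": 0}

```text
time: 11.7
eef_pos: [0.5982, -0.1315, 0.0236]
tool_rot: [-0.265, 3.105, -0.012]
force: [1.5, -6.3, -0.6]
grip_width: -0.0001
```

```bash
python3 - <<'E'
from j import *
st()
im,d,P=cloud('scene')
cv2.imwrite('pics/s4.png',cv2.resize(im[150:250,190:330,::-1],None,fx=5,fy=5,interpolation=2))
E
```

```text
t 11.7 jig mm [   4.9 -132.5   23.6] jawyaw-jig -0.0021 tilt [ 0.026 -0.006 -1.   ] F jig [ 0.36 -6.48 -0.61] grip -0.0001
```

View pics/s4.png

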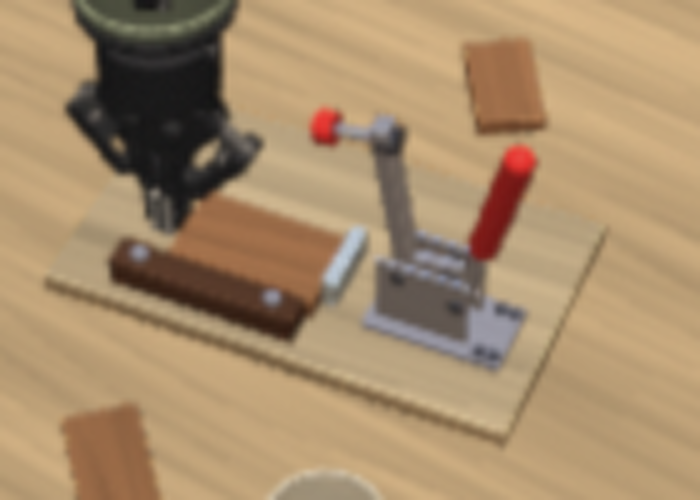

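The tag now touches both the stop and the fence, and the push force of 6.5 N shows it is seated against the stop. I'll back off, lift and measure from above.

Request:
play_rows:
  fingers: 0.5
  steps:
    - {"x": 0.17,"y": -1,"z": 0,"twist": 0}
    - {"x": 0,"y": -0.3,"z": 3,"twist": 0}
    - {"x": 0,"y": 0,"z": 6,"twist": 0}
    - {"x": -3,"y": 1.3,"z": 5,"twist": 0}
    - {"x": -4,"y": 1.5,"z": 4,"twist": 0}
    - {"x": -2,"y": 1.4,"z": 2,"twist": 0}
    - {"x": 0,"y": 0,"z": 0,"twist": 0}
    - {"x": 0,"y": 0,"z": 0,"twist": 0}

```text
time: 12.75
eef_pos: [0.5065, -0.1023, 0.2286]
tool_rot: [-0.264, 3.105, -0.009]
force: [-0.0, -0.1, -0.0]
grip_width: 0.0429
```

```bash
python3 - <<'E'
from m import *
from j import *
st()
c=vision.camera_model('wrist');im,d=vision.get_image('wrist');np.savez('w5.npz',im=im,d=d,**c)
cv2.imwrite('pics/w5.png',im[...,::-1])
im,d,W=wcloud('w5.npz');q=W[...,:2]-O;J=np.stack([q@ex,q@ey,W[...,2]],-1);z=W[...,2]
roi=(d>0)&(abs(J[...,0])<.08)&(J[...,1]>-.16)&(J[...,1]<.01)
for lo,hi in((.026,.0345),(.0345,.043)): print(lo);rect(J,roi&(z>lo)&(z<hi))
E
```

```text
t 12.75 jig mm [-80.5 -88.  228.6] jawyaw-jig -0.0027 tilt [ 0.026 -0.003 -1.   ] F jig [-0.03 -0.13 -0.01] grip 0.0429
0.026
[ 216  198  104   50 3402] z [0.0304 0.0322 0.0334] c [  0.9 -76.9] s [130.4  66.2] a 89.73
[[-32.0, -142.0], [34.0, -142.0], [34.0, -12.0], [-32.0, -12.0]]
0.0345
[310 201  11  37 293] z [0.0366 0.0382 0.0395] c [ -7.  -15.7] s [49.6 10.8] a 0.04
[[-32.0, -10.0], [-32.0, -21.0], [18.0, -21.0], [18.0, -10.0]]
[ 217  246   78   18 1217] z [0.0363 0.0382 0.0411] c [ 44.2 -89.8] s [101.9  24.8] a 88.59
[[31.0, -140.0], [55.0, -141.0], [58.0, -39.0], [33.0, -39.0]]
```

View pics/w5.png

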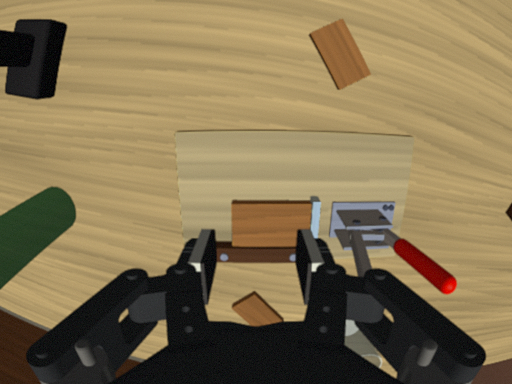

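From above, the tag lies against the fence (row 248) and the stop (col 312). I'll give it one more light nudge to the fence with both fingers to square it.

Request:
play_rows:
  steps:
    - {"x": 0,"y": 0,"z": -6,"twist": 0}
    - {"x": 0,"y": 0,"z": -6,"twist": 0}
    - {"x": 0,"y": 0,"z": -4,"twist": 0}
    - {"x": 0,"y": 0,"z": -2,"twist": 0.003}
    - {"x": 0,"y": 0,"z": -1,"twist": 0}
    - {"x": 0,"y": 0,"z": 0,"twist": 0}

```text
time: 13.55
eef_pos: [0.5066, -0.1046, 0.0281]
tool_rot: [-0.265, 3.109, -0.009]
force: [0.4, -0.7, 1.3]
grip_width: 0.0428
```

```bash
python3 j.py
```

```text
t 13.55 jig mm [-80.8 -90.3  28.1] jawyaw-jig -0.0023 tilt [ 0.021 -0.004 -1.   ] F jig [ 0.28 -0.77  1.29] grip 0.0428
```

Request:
play_rows:
  steps:
    - {"x": 0,"y": 0,"z": -0.7,"twist": 0.002}
    - {"x": 0,"y": 0,"z": -0.3,"twist": 0}
    - {"x": 1.48,"y": 0.26,"z": 0,"twist": 0}
    - {"x": 1.18,"y": 0.21,"z": 0,"twist": 0}
    - {"x": 0.69,"y": 0.12,"z": 0,"twist": 0}
    - {"x": 0.3,"y": 0.05,"z": 0,"twist": 0}
    - {"x": 0.1,"y": 0.02,"z": 0,"twist": 0}

```text
time: 14.42
eef_pos: [0.5491, -0.0974, 0.0198]
tool_rot: [-0.269, 3.105, -0.01]
force: [0.0, 0.2, -0.8]
grip_width: 0.0431
```

```bash
python3 j.py
```

```text
t 14.43 jig mm [-37.7 -90.4  19.8] jawyaw-jig 0.0005 tilt [ 0.026 -0.004 -1.   ] F jig [ 0.09  0.21 -0.84] grip 0.0431
```

Request:
play_rows:
  steps:
    - {"x": 0.1,"y": 0.02,"z": 0,"twist": 0}

```text
time: 14.55
eef_pos: [0.5499, -0.0972, 0.0198]
tool_rot: [-0.269, 3.105, -0.01]
force: [-0.4, -0.1, -0.3]
grip_width: 0.0428
```

Request:
play_rows:
  steps:
    - {"x": 0.08,"y": 0.015,"z": 0,"twist": 0}

```text
time: 14.68
eef_pos: [0.5506, -0.0971, 0.0198]
tool_rot: [-0.269, 3.105, -0.01]
force: [-0.6, -0.4, -0.2]
grip_width: 0.0425
```

```bash
python3 j.py
```

```text
t 14.68 jig mm [-36.2 -90.4  19.8] jawyaw-jig 0.0002 tilt [ 0.025 -0.004 -1.   ] F jig [-0.64 -0.27 -0.22] grip 0.0425
```

Request:
play_rows:
  steps:
    - {"x": 0.08,"y": 0.015,"z": 0,"twist": 0}

```text
time: 14.8
eef_pos: [0.5507, -0.0971, 0.0197]
tool_rot: [-0.268, 3.106, -0.01]
force: [-4.4, 0.6, 3.8]
grip_width: 0.043
```

Request:
play_rows:
  steps:
    - {"x": 0.08,"y": 0.015,"z": 0,"twist": 0}

```text
time: 14.92
eef_pos: [0.5508, -0.0971, 0.0196]
tool_rot: [-0.268, 3.108, -0.01]
force: [-6.3, -1.1, 3.7]
grip_width: 0.0428
```

```bash
python3 j.py
```

```text
t 14.93 jig mm [-36.  -90.5  19.6] jawyaw-jig -0.0005 tilt [ 0.023 -0.004 -1.   ] F jig [-6.4   0.    3.69] grip 0.0428
```

The tag is seated at the same reading as before (-36.0), so it hasn't moved. Next I'll lift, turn the jaws a quarter turn and go above the gap between the clamp arm and the handle.

Request:
play_rows:
  steps:
    - {"x": -1,"y": -0.17,"z": 0,"twist": 0}
    - {"x": -1,"y": -0.17,"z": 1,"twist": 0}
    - {"x": 0,"y": 0,"z": 6,"twist": 0}
    - {"x": 0,"y": 0,"z": 6,"twist": 0}
    - {"x": 0,"y": 0,"z": 6,"twist": 0}
    - {"x": 0,"y": 0,"z": 6,"twist": 0}

```text
time: 15.68
eef_pos: [0.5241, -0.1012, 0.2756]
tool_rot: [-0.266, 3.113, -0.007]
force: [0.5, 1.0, 0.2]
grip_width: 0.0431
```

Request:
play_rows:
  fingers: 0
  steps:
    - {"x": 0.5,"y": 2,"z": 0,"twist": -0.18}
    - {"x": 0.5,"y": 2,"z": 0,"twist": -0.18}
    - {"x": 0.5,"y": 2,"z": 0,"twist": -0.18}
    - {"x": 0.5,"y": 2,"z": 0,"twist": -0.18}
    - {"x": 0.5,"y": 2,"z": 0,"twist": -0.18}
    - {"x": 0.5,"y": 2,"z": 0,"twist": -0.18}
    - {"x": 0.5,"y": 2,"z": 0,"twist": -0.18}
    - {"x": 0.5,"y": 1,"z": 0,"twist": -0.18}
    - {"x": 0,"y": 0.5,"z": 0,"twist": -0.13}
    - {"x": 0,"y": 0,"z": 0,"twist": 0}

```text
time: 16.92
eef_pos: [0.5604, 0.0555, 0.2861]
tool_rot: [2.075, 2.332, -0.024]
force: [-0.3, 0.5, -0.1]
grip_width: 0.0002
```

```bash
python3 j.py; python3 - <<'E'
from j import *
im,d,P=cloud('scene')
for t in ['handle_grip','pad','tag_center']:
    for k in tip_of(t,'scene')[:2]:
        c=np.array(k['centre']);q=c[:2]-O;print(t,np.round([q@ex,q@ey,c[2]],3),k['conf'])
E
```

```text
t 16.93 jig mm [ -0.3  58.2 286.1] jawyaw-jig -1.6263 tilt [ 0.005 -0.025 -1.   ] F jig [-0.25  0.58 -0.11] grip 0.0002
handle_grip [0.004 0.091 0.152] 0.71
handle_grip [-0.002 -0.026  0.149] 0.15
pad [-0.002 -0.028  0.152] 0.72
tag_center [ 0.174 -0.088  0.001] 0.83
tag_center [ 0.002 -0.071  0.02 ] 0.78
```

Request:
play_rows:
  steps:
    - {"x": 0,"y": 0.3,"z": -4,"twist": 0.055}
    - {"x": 0,"y": 0,"z": -4,"twist": 0}
    - {"x": 0,"y": 0,"z": -2.5,"twist": 0}
    - {"x": 0,"y": 0,"z": -1,"twist": 0}
    - {"x": 0,"y": 0,"z": 0,"twist": 0}

```text
time: 17.75
eef_pos: [0.561, 0.0561, 0.1697]
tool_rot: [1.999, 2.395, -0.018]
force: [0.3, 0.3, 0.6]
grip_width: 0.0001
```

```bash
python3 j.py; python3 - <<'E'
from j import *
for th in np.arange(1.35,0,-.1):
    s=110;print(round(1.35-th,2),np.round([68+s*np.cos(th)-10*np.sin(th)-11,53+s*np.sin(th)+10*np.cos(th)],1))
im,d=vision.get_image('side')
cv2.imwrite('pics/side6.png',cv2.resize(im[130:270,200:340,::-1],None,fx=4,fy=4,interpolation=2))
E
```

```text
t 17.75 jig mm [  0.4  58.7 169.7] jawyaw-jig -1.5633 tilt [ 0.009 -0.023 -1.   ] F jig [0.36 0.23 0.59] grip 0.0001
0.0 [ 71.3 162.5]
0.1 [ 82.2 160.5]
0.2 [ 92.8 157.5]
0.3 [103.1 153.4]
0.4 [112.9 148.3]
0.5 [122.1 142.2]
0.6 [130.7 135.3]
0.7 [138.5 127.5]
0.8 [145.6 119. ]
0.9 [151.7 109.9]
1.0 [156.9 100.1]
1.1 [161.1  89.9]
1.2 [164.3  79.3]
1.3 [166.4  68.5]
```

View pics/side6.png

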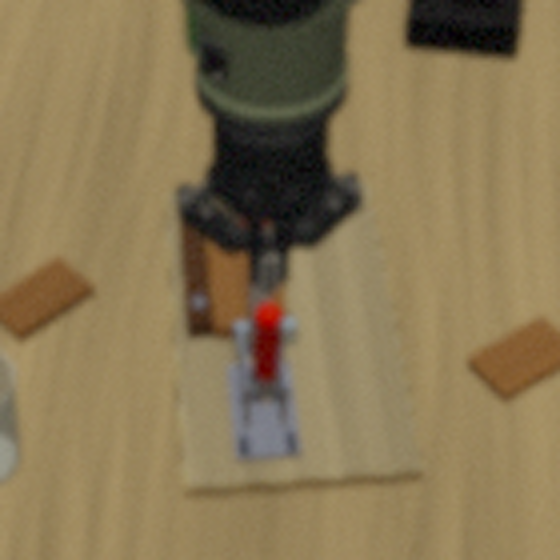

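The side view shows the shut fingers directly behind the red grip (px 268,260 against 267,320), lined up in x. I'll start swinging it.

Request:
play_rows:
  steps:
    - {"x": 0,"y": 0,"z": -0.7,"twist": -0.008}
    - {"x": -0.14,"y": 0.8,"z": 0,"twist": 0}
    - {"x": -0.14,"y": 0.8,"z": 0,"twist": 0}
    - {"x": -0.14,"y": 0.8,"z": 0,"twist": 0}
    - {"x": -0.18,"y": 1.0,"z": -0.3,"twist": 0}
    - {"x": -0.17,"y": 1.0,"z": -0.4,"twist": 0}

```text
time: 18.55
eef_pos: [0.5541, 0.1034, 0.1577]
tool_rot: [2.007, 2.386, -0.012]
force: [0.4, -1.6, -0.2]
grip_width: 0.0002
```

```bash
python3 j.py
```

```text
t 18.55 jig mm [  1.7 106.5 157.7] jawyaw-jig -1.5713 tilt [ 0.013 -0.021 -1.   ] F jig [ 0.13 -1.65 -0.22] grip 0.0002
```

Request:
play_rows:
  steps:
    - {"x": -0.25,"y": 0.6,"z": -0.8,"twist": 0}
    - {"x": -0.16,"y": 0.9,"z": -0.7,"twist": 0}
    - {"x": -0.15,"y": 0.8,"z": -0.7,"twist": 0}
    - {"x": -0.14,"y": 0.7,"z": -0.8,"twist": 0}

```text
time: 19.05
eef_pos: [0.5464, 0.1361, 0.1254]
tool_rot: [2.007, 2.386, -0.012]
force: [0.0, 1.0, -0.2]
grip_width: 0.0002
```

```bash
python3 j.py
```

```text
t 19.05 jig mm [ -0.3 140.  125.4] jawyaw-jig -1.5707 tilt [ 0.013 -0.021 -1.   ] F jig [ 0.18  0.96 -0.22] grip 0.0002
```

Request:
play_rows:
  steps:
    - {"x": -0.1,"y": 0.55,"z": -0.65,"twist": 0}
    - {"x": -0.1,"y": 0.55,"z": -0.9,"twist": 0}

```text
time: 19.3
eef_pos: [0.5442, 0.1479, 0.1087]
tool_rot: [2.007, 2.387, -0.013]
force: [-0.1, 0.1, 0.8]
grip_width: -0.0001
```

Request:
play_rows:
  steps:
    - {"x": -0.05,"y": 0.3,"z": -0.5,"twist": 0}
    - {"x": -0.04,"y": 0.25,"z": -0.5,"twist": 0}

```text
time: 19.55
eef_pos: [0.5433, 0.1534, 0.0979]
tool_rot: [2.007, 2.386, -0.013]
force: [0.5, -2.0, 7.0]
grip_width: -0.0002
```

```bash
python3 j.py; python3 - <<'E'
from j import *
im,d,P=cloud('scene')
for t in ['handle_grip','pad']:
    for k in tip_of(t,'scene')[:2]:
        c=np.array(k['centre']);q=c[:2]-O;print(t,np.round([q@ex,q@ey,c[2]],3),k['conf'])
E
```

```text
t 19.55 jig mm [ -0.3 157.6  97.9] jawyaw-jig -1.5708 tilt [ 0.013 -0.022 -1.   ] F jig [ 0.18 -2.04  6.99] grip -0.0002
handle_grip [0.004 0.161 0.094] 0.73
handle_grip [-0.004 -0.406  0.   ] 0.29
pad [-0.002 -0.072  0.028] 0.7
pad [0.004 0.029 0.059] 0.48
```

The clamp is pressing on the tag now (about 7 N). I'll continue gently past the dead point.

Request:
play_rows:
  steps:
    - {"x": -0.03,"y": 0.18,"z": -0.4,"twist": 0}
    - {"x": -0.03,"y": 0.16,"z": -0.4,"twist": 0}

```text
time: 19.95
eef_pos: [0.5431, 0.1562, 0.0908]
tool_rot: [2.008, 2.385, -0.012]
force: [-3.6, -0.6, 9.8]
grip_width: -0.0
```

Request:
play_rows:
  steps:
    - {"x": -0.02,"y": 0.13,"z": -0.4,"twist": 0}
    - {"x": -0.02,"y": 0.12,"z": -0.4,"twist": 0}

```text
time: 20.2
eef_pos: [0.5426, 0.1589, 0.0833]
tool_rot: [2.009, 2.385, -0.011]
force: [-2.9, 0.1, 6.6]
grip_width: -0.0004
```

```bash
python3 j.py
```

```text
t 20.2 jig mm [-1.000e-01  1.631e+02  8.330e+01] jawyaw-jig -1.5723 tilt [ 0.013 -0.02  -1.   ] F jig [-2.87  0.56  6.64] grip -0.0004
```

Request:
play_rows:
  steps:
    - {"x": -0.01,"y": 0.08,"z": -0.4,"twist": 0}

```text
time: 20.32
eef_pos: [0.5424, 0.1599, 0.0795]
tool_rot: [2.009, 2.385, -0.01]
force: [-2.1, 0.1, 3.8]
grip_width: 0.0002
```

Request:
play_rows:
  steps:
    - {"x": -0.01,"y": 0.06,"z": -0.3,"twist": 0}

```text
time: 20.45
eef_pos: [0.5423, 0.1606, 0.0765]
tool_rot: [2.009, 2.386, -0.01]
force: [-1.1, 0.6, 2.3]
grip_width: -0.0001
```

Request:
play_rows:
  steps:
    - {"x": -0.01,"y": 0.06,"z": -0.3,"twist": 0}

```text
time: 20.58
eef_pos: [0.5422, 0.1612, 0.0733]
tool_rot: [2.009, 2.385, -0.01]
force: [0.1, 0.5, 0.5]
grip_width: 0.0
```

```bash
python3 j.py
```

```text
t 20.57 jig mm [-1.000e-01  1.655e+02  7.330e+01] jawyaw-jig -1.5724 tilt [ 0.013 -0.019 -1.   ] F jig [0.18 0.46 0.48] grip 0.0
```

The force has vanished, so the handle appears to have snapped over. I'll lift clear and check.

Request:
play_rows:
  steps:
    - {"x": 0,"y": 0,"z": 0,"twist": 0}
    - {"x": 0,"y": 0,"z": 2,"twist": 0}
    - {"x": 0,"y": 0,"z": 6,"twist": 0}
    - {"x": 0,"y": 0,"z": 6,"twist": 0}
    - {"x": -2,"y": 4,"z": 4,"twist": 0}
    - {"x": -2,"y": 5,"z": 0,"twist": 0}
    - {"x": 0,"y": 5,"z": 0,"twist": 0}
    - {"x": 0,"y": 0,"z": 0,"twist": 0}

```text
time: 21.58
eef_pos: [0.5003, 0.3037, 0.2598]
tool_rot: [2.013, 2.382, -0.008]
force: [0.3, -0.4, -1.1]
grip_width: 0.0
```

```bash
python3 - <<'E'
from m import *
from j import *
st()
im,d,P=cloud('scene')
cv2.imwrite('pics/s7.png',cv2.resize(im[150:250,190:330,::-1],None,fx=5,fy=5,interpolation=2))
for t in ['handle_grip','pad','tag_center']:
    for k in tip_of(t,'scene')[:2]:
        c=np.array(k['centre']);q=c[:2]-O;print(t,np.round([q@ex,q@ey,c[2]],3),k['conf'])
E
```

```text
t 21.57 jig mm [-16.9 313.  259.8] jawyaw-jig -1.5757 tilt [ 0.014 -0.018 -1.   ] F jig [ 0.18 -0.45 -1.11] grip 0.0
handle_grip [0.005 0.169 0.059] 0.84
handle_grip [ 0.221  0.07  -0.   ] 0.37
pad [-0.002 -0.072  0.03 ] 0.63
tag_center [ 0.173 -0.089  0.005] 0.94
tag_center [-0.21   0.013  0.007] 0.77
```

View pics/s7.png

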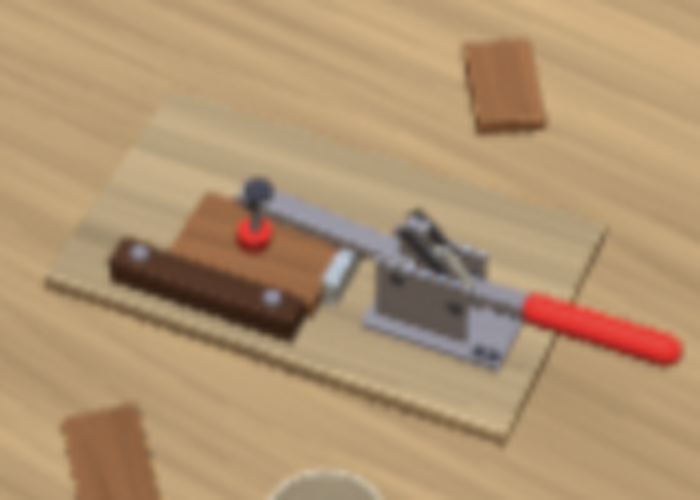

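The handle is down and level on its stop: the grip measures z 59 mm at y 169, where about 55 and 168 are expected. The pad is on the tag, and the tag is flush with the fence and stop. The arm is clear, so I'm handing in.

```bash
python3 -c "
from h import *
print(job.hand_in())"
```

```text
the job is handed in; nothing more can be done
None
```

The tag is home against the fence and the end stop, and the clamp is locked on it. I handed the job in at about 21.6 s on the robot's clock.

- **Tag:** I pushed it onto the fence with both fingers, then along to the end stop with the fingers shut. A second light push on the fence stopped at almost the same reading (-36.0 mm, first time -36.1 mm), so it was still seated there. Contact forces were about 13 N on the first fence push, then 6 to 7 N on the stop and the repeat push.
- **Clamp:** I swung the handle down along its arc, with a peak of about 10 N at the grip. The force then fell to zero as the handle went past its dead point.
- **Last checks:** With the fingers lifted clear, the grip measured y 169, z 59 mm in the jig frame, against about 168 and 55 mm expected when locked. The pad measured y -72 mm on the tag, and the tag looked flush on both sides. The arm is well clear and touching nothing.
- **What the checks did not cover:**
  - In the last picture the network found only the two smaller look-alike tags, because the clamp covers the real one. Flushness after clamping therefore rests on the picture and the touch readings.
  - I did not measure the bottle, drill, glass and cork tray again, but no move went near them.

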